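Hold a monitor stand's neck in its tilt hinge, ready for the pin

ROBOT

A 6-joint arm with a two-finger parallel gripper is mounted at the origin on the work surface. World frame = base frame: x ahead of the robot, y to its left, z up, the work surface at z = 0. Lengths are in m, angles in rad, forces in N, time in s.
With the tool pointing down it reaches from about 0.325 to 0.875 m from the base axis. Payload 4.4 kg.
Tool frame: the origin (TCP) lies at the very end of the fingers, on their centre line; the grasp point (between the pads) lies 19 mm behind it; z points along the fingers, y is the direction in which the jaws open and shut (so a half turn about z gives the same grasp; the last joint's range is limited). The gripper opens to 85 mm and grips with 20 to 120 N. Pads are 22 mm wide; open, the fingers measure 114 mm over their backs; the gripper's body (76 mm by 85 mm) begins 54 mm behind the grasp point. The pads swing forward as they close: fully open they stand 13 mm farther back than shut.
Start: joints at [-1.306, 0.207, 1.542, -0, 1.393, -0.15], TCP at [0.232, -0.526, 0.231] pointing down, gripper open.
Joint ranges: [-2.73, 2.73], [-0.86, 2.22], [0.23, 2.46], [-1.11, 4.25], [0.08, 2.63], [-2.82, 2.82]. Speed limits (rad/s): [2.79, 2.79, 3.14, 3.14, 3.14, 3.14].

INTERFACE

Orientations are given as a unit quaternion [x, y, z, w].
In Python, from bench import robot, cams gives the robot as it stands.
- The arm moves only by the tool apply_moves, never from a script. Its argument "increments" is a list of rows, each a list of 2 entries, a list of its own where there are three numbers: the shift along the tool's x, y, z in m, then the turn, a rotation vector about the tool's x, y, z in rad. A call has exactly 5 rows; each row is the pose to reach, as a shift and turn from the pose commanded when the call began, along the tool's axes at that moment; what a row does not reach only later rows make up. A row lasts 1/12 s, in which the tool goes at most 41.7 mm and 7.16 degrees, less where a joint would pass 70% of its speed; a pose out of reach is approached as far as the arm can. A call with a gripper value outside its range is refused whole. "fingers" is the closure in counts, from 0 (fully open) to 255 (shut), set as the call begins (left out, the last holds). The fingers move at their own pace and stop on an object; the grip force is fixed at half the most. Time passes only in rows, so rows that repeat a pose let the fingers close, or fill a call up. It gives the time, the measured TCP pose, the force and the opening at its end, in the units of the state.
- robot.get_obs(): the state, without advancing time (a new reading comes with each control period).
- cams.grab_frame(name): name is "side" or "top"; returns the picture (480x640x3 uint8, red, green, blue); there is no depth.
- cams.camera_model(name): a dict with "camera_matrix" (3x3 intrinsics, pixels), "k1" (the pictures are not rectified: a ray, as slopes to the right and down, at radius r is drawn at 1 + k1 r^2 times it, then the intrinsics apply), "R" (3x3) and "t" (3): a world point X has camera coordinates R X + t. Camera axes: x right, y down, z forward; pixel columns grow to the right and rows downward; lengths in m; the calibration is good to about 2 mm. A picture is of the moment at which its call begins. camera_model takes no time and is no camera call.
- robot.close_job(): hands the job in, once; it reports no verdict.
Trained networks look in the newest picture that a camera, given by its name, has taken for a name from the list of things; names that differ only in an ending like _2 or _b are one class to them, and where a whole thing is asked for, a point or a joint stands for the part that bears it (a point fixed in the world has none). Each returns a list of dicts, best first, with "score" (0 to 1); they miss things now and then, are a little off and sometimes report something else, mostly with a low value. They report only what shows in the picture. A call takes as long as a camera call. They do not tell look-alikes from the thing itself.
- cams.search_frame(camera, thing): "box" ([left, top, right, bottom] in pixels, round what is visible of it).
The state is a dict: "time": time; "joint_positions": joint angles; "joint_velocities": joint speeds; "joint_torque": joint torques, N m; "position": TCP position; "tcp_rot": TCP orientation; "ft_force": force on the tool from outside, world axes, zero at the start; "wrist_torque": the same for the moment, N m; "opening": opening from 0.0 (shut) to 1.0 (fully open).
Only numpy, scipy, OpenCV 4.12 (cv2) and the standard library are available. Lean on these libraries where they do the work, as an engineer would, in place of code of your own. Each camera call takes 0.05 s, during which the arm holds its last target. There are 200 camera calls.

TASK

The monitor lies face down so that its stand can be fitted. Pick up the loose aluminium stand neck and gently bring its two knuckles down between the three knuckles of the tilt bracket on the monitor's back, the neck level and running out over the monitor's bottom edge, so that all five holes line up and I can slide the tilt pin straight through. Finish still gripping the neck in that place, steady and without forcing it against the bracket, and leave everything else on the desk alone.

Things in the scene. Friction and masses are not known exactly. Their poses are not given: they have to be found in the camera images.
- monitor: Black monitor, 270 (x) by 450 (y) mm, face down on a foam sheet 300 by 480 by 6 mm; fixed. Origin: foam's underside centre, on the desk; z up. Its -x edge is the bottom edge (grey chin, towards the robot). Its back is 28 mm above the desk, 50 mm on a raised middle of 140 (x) by 300 (y) mm; on that, centred, a grey plate 115 by 115 mm, its top at 54 mm, carries the steel tilt bracket.
- hinge_axis (a point): Middle of the bracket's hinge axis, 66 mm above the desk, over the monitor's origin; axes as the monitor's, the hinge axis runs along y. Three fixed steel knuckles, diameter 22, hole 11 mm, at y = -40 to -28, -7 to 7 and 28 to 40 mm; the two 21 mm gaps between them open upwards. The plate below them lies 12 mm under the axis.
- stop_web (a point): Middle of the top edge of the bracket's upright steel stop web, 80 mm wide and 4 mm thick: it stands on the +x side of the knuckles, its face 12 mm from the hinge axis, its top 4 mm above the axis. The neck comes from the other side (-x).
- neck: Loose cast aluminium stand neck, 221 mm long, 0.36 to 0.59 kg, lying level on the desk. Origin: under its middle (near its centre of mass) at its underside; x towards the knuckles, y across, z up. The bar to grip is 40 mm wide, x = -85 to 74 mm, z = 4 to 18 mm; black cable slot in its knuckle half. Flange 62 wide, 22 mm high at the -x end; yoke 52 mm wide at x = 74 to 90 mm.
- neck_bore (a point): Middle of the neck's hinge axis: x = 105, y = 0, z = 11 mm from the neck's origin, axes as the neck's. Two knuckles, diameter 22, hole 11 mm, at y = -26 to -9 and 9 to 26 mm, edges chamfered 2 mm. Between the bracket's knuckles each has 2 mm of play to either side; lined up, they stand 1 mm clear of the plate below and of the stop web.
- neck_bore_left (a point): Outer end of the neck's hinge hole on its +y side (26 mm from neck_bore).
- neck_bore_right (a point): Outer end of the neck's hinge hole on its -y side (26 mm from neck_bore).
- tray: Bystander: blue parts tray, 110 by 80 by 22 mm, holding the pin. Origin under its centre.
- pin: Bystander: the steel tilt pin, 8 mm diameter, 94 mm long, lying along its x in the tray; a person slides it in later.
- mouse: Bystander: black computer mouse, 105 by 60 by 33 mm. Origin under its centre.
- breadboard: Bystander: white breadboard with a yellow controller board, 165 by 55 by 17 mm. Origin under its centre.
- tumbler: Bystander: dark drinking tumbler with a lid, 76 mm diameter, 190 mm high. Origin under its centre.
- screwdriver: Bystander: red-handled screwdriver lying on the desk between robot and monitor, along its own x.
Not all that is in view belongs to the job. What is shaped like the neck but green is not meant.

How it is judged:
By the outcome, as a careful person would: the job done as asked, in the order asked, and still so for the second after the job is handed in, while the arm keeps its last pose, push and grip.
It also fails if it takes over 38 s, if anything falls off the work surface, if the arm or the gripper's body presses on something with over 40 N, if the wrist force passes 120 N, or if a joint passes its speed limit or range.

## Working session

There is one attempt and no reset: what is moved stays moved. The work goes in short steps, Python scripts to look and compute and a tool call to move; the robot and the scene stay as the last step left them, time stands still between calls to the robot, and variables do not carry over. Pictures are saved under pics/ and viewed, about 8 in all and at most 12, crops included, and the job is handed in when it is done.

Besides the shell and the picture viewer there is one more tool, called after "Emit:" as a command line: name --argument value ..., lists and objects as JSON in quotes. apply_moves: Moves the arm, as the interface text tells. Its arguments: {"type":"object","properties":{"increments":{"type":"array","items":{"type":"array"}},"fingers":{"type":"number"}},"required":["increments"]}

```bash
ls; mkdir -p pics
python3 - <<'E'
from bench import robot, cams
import cv2
for n in("side","top"):
    im=cams.grab_frame(n); cv2.imwrite(f"pics/{n}0.png",im[:,:,::-1])
    m=cams.camera_model(n); print(n,m)
    for t in("monitor","hinge_axis","stop_web","neck","neck_bore","neck_bore_left","neck_bore_right","tray","mouse","breadboard","tumbler","screwdriver"):
        print(t,[( [round(v) for v in d["box"]],round(d["score"],2)) for d in cams.search_frame(n,t)][:3])
print(robot.get_obs())
E
```

```text
pics
side {'camera_matrix': array([[538.15307731,   0.        , 314.76699868],
       [  0.        , 538.15307731, 248.50086552],
       [  0.        ,   0.        ,   1.        ]]), 'k1': -0.15156537266071, 'R': array([[ 0.9884562 , -0.15028313, -0.01921767],
       [-0.12148917, -0.71042498, -0.69320757],
       [ 0.09052469,  0.68754006, -0.72048175]]), 't': array([-0.44243327,  0.09272405,  1.53494124])}
monitor [([319, 212, 454, 350], 0.7)]
hinge_axis [([319, 216, 450, 350], 0.71)]
stop_web [([321, 213, 450, 351], 0.74)]
neck [([268, 166, 336, 200], 0.63), ([317, 212, 457, 349], 0.19)]
neck_bore [([267, 169, 332, 194], 0.72), ([222, 177, 234, 188], 0.5)]
neck_bore_left [([222, 179, 234, 186], 0.58), ([266, 164, 331, 197], 0.57)]
neck_bore_right [([267, 167, 335, 198], 0.96), ([224, 177, 234, 188], 0.38)]
tray [([405, 373, 455, 413], 0.56)]
mouse [([305, 393, 355, 424], 0.55)]
breadboard [([364, 162, 389, 194], 0.91)]
tumbler [([368, 347, 402, 413], 0.94), ([267, 168, 332, 199], 0.37)]
screwdriver [([286, 324, 297, 395], 0.82)]
top {'camera_matrix': array([[610.66835282,   0.    
[... 1035 characters left out ...]
 'joint_positions': array([-1.30549854e+00,  2.06577609e-01,  1.54148204e+00, -8.17070022e-06,
        1.39348505e+00, -1.50501303e-01]), 'joint_velocities': array([-0.00048937,  0.00173214, -0.0005763 ,  0.00174706,  0.00133935,
        0.00081906]), 'joint_torque': array([ 3.53300029e-04, -3.83049166e+01, -2.91963530e+01, -2.15179020e-04,
        1.04493378e-03, -4.99351302e-06]), 'position': array([ 0.23224553, -0.52602824,  0.23130294]), 'tcp_rot': array([ 9.78466469e-01,  2.06405834e-01, -2.63907106e-06,  2.41706351e-05]), 'ft_force': array([ 0.25659777, -0.20018302, -0.49638091]), 'wrist_torque': array([-5.73029309e-05,  1.67047887e-02, -4.27933314e-02]), 'opening': 1.0005151094226086}
```

View pics/top0.png

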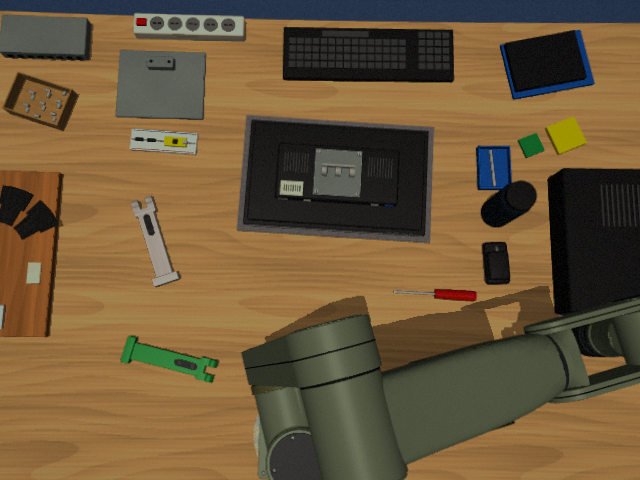

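View pics/side0.png

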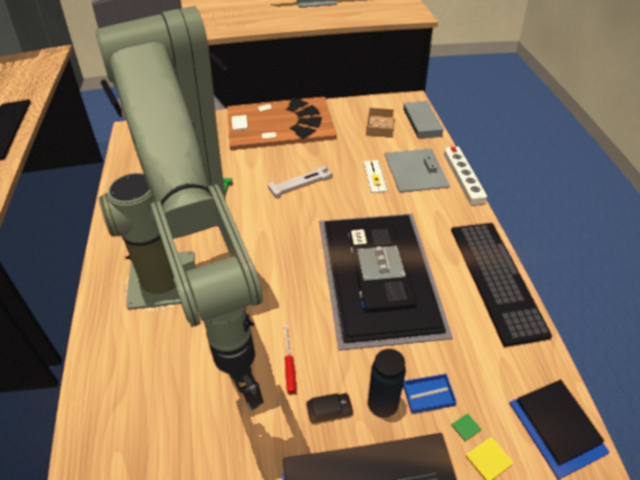

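Two candidates are shaped like the neck in the top view: silver at (155,240) and green at (168,360). The silver one is the aluminium neck, because green is excluded. I'll confirm it in an enlarged crop, together with the bracket.

```bash
cat > h.py <<'E'
import numpy as np, cv2
from bench import cams
M={n:cams.camera_model(n) for n in("side","top")}
def proj(n,X):
    m=M[n]; K=m["camera_matrix"]; c=np.atleast_2d(X)@m["R"].T+m["t"]; s=c[:,:2]/c[:,2:]
    s=s*(1+m["k1"]*(s**2).sum(1,keepdims=True)); return s*K[0,0]+K[:2,2]
def unproj(n,uv,z):
    m=M[n]; K=m["camera_matrix"]; out=[]
    for p in np.atleast_2d(uv):
        d=(p-K[:2,2])/K[0,0]; s=d.copy()
        for _ in range(20): s=d/(1+m["k1"]*(s@s))
        r=m["R"].T@np.append(s,1); o=-m["R"].T@m["t"]; out.append(o+r*(z-o[2])/r[2])
    return np.array(out)
def pose(x,y,z,yaw,P):
    c,s=np.cos(yaw),np.sin(yaw); P=np.atleast_2d(P); return P@np.array([[c,s,0],[-s,c,0],[0,0,1]])+[x,y,z]
E
python3 - <<'E'
import cv2,numpy as np
t=cv2.imread("pics/top0.png"); s=cv2.imread("pics/side0.png")
def c(i,x,y,w,h,k): return cv2.resize(i[y:y+h,x:x+w],(w*k,h*k),interpolation=cv2.INTER_CUBIC)
a=np.hstack([c(t,115,190,80,100,5),c(t,300,140,80,100,5)]); cv2.imwrite("pics/ct.png",a)
b=np.hstack([c(s,262,155,80,60,5),c(s,345,232,80,60,5)]); cv2.imwrite("pics/cs.png",b)
cv2.imwrite("pics/all.png",cv2.resize(np.vstack([a,b]),(800,800*800//800)) if 0 else cv2.resize(np.vstack([a,b[:,:]]),(600,600)))
E
```

```text
(no output)
```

View pics/ct.png

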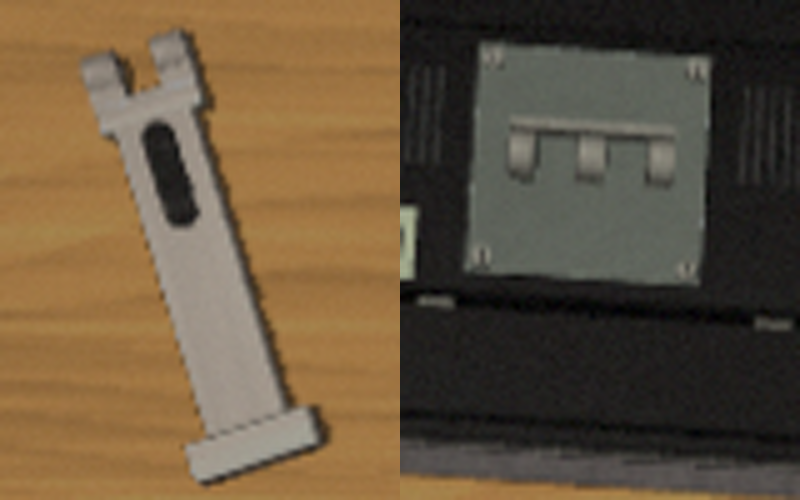

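The crop shows the silver neck with both knuckles at its upper end (crop 100,70 and 175,45) and the slot in that half. The bracket's three knuckles are at crop (520–665,150), with the web on the +x side. Next I'll fit both poses by silhouette.

```bash
cat > fit.py <<'E'
from h import *
from scipy.optimize import minimize
def box(a,b,c,d,e,f): return np.array([[x,y,z] for x in(a,b) for y in(c,d) for z in(e,f)])
def cyl(y0,y1,r=.011,cx=.105,cz=.011): 
    t=np.linspace(0,2*np.pi,24); return np.array([[cx+r*np.cos(k),y,cz+r*np.sin(k)] for k in t for y in(y0,y1)])
NECK=[box(-.085,.074,-.02,.02,.004,.018),box(-.105,-.085,-.031,.031,0,.022),box(.074,.09,-.026,.026,0,.022),
  cyl(.009,.026),cyl(-.026,-.009),box(.09,.105,.009,.026,0,.022),box(.09,.105,-.026,-.009,0,.022)]
S=8
def render(n,parts,win):
    x,y,w,h=win; im=np.zeros((h*S,w*S),np.uint8)
    for P in parts:
        q=((proj(n,P)-[x-.5,y-.5])*S-.5)
        cv2.fillConvexPoly(im,cv2.convexHull(np.round(q*16).astype(np.int32)),255,shift=4)
    return cv2.resize(im,(w,h),interpolation=cv2.INTER_AREA)/255.
def fit(p0,world,obs,steps):
    """obs: list of (cam,win,soft mask)"""
    f=lambda p:sum(((cv2.GaussianBlur(render(n,world(p),w),(0,0),.7)-m)**2).sum() for n,w,m in obs)
    sim=np.vstack([p0]+[np.array(p0)+np.eye(len(p0))[i]*steps[i] for i in range(len(p0))])
    r=minimize(f,p0,method="Nelder-Mead",options=dict(initial_simplex=sim,maxiter=400,xatol=1e-5,fatol=1e-3)); return r.x,r.fun
E
cat > f0.py <<'E'
from fit import *
I={n:cv2.imread(f"pics/{n}0.png").astype(float) for n in("side","top")}
def crop(n,w): x,y,a,b=w; return I[n][y:y+b,x:x+a]
def nm(n,w):
    c=crop(n,w); sat=(c[...,2]-c[...,0])  # wood: R-B large
    m=np.clip((sat.max()*0+70-sat)/50,0,1)*np.clip((c.mean(2)-60)/40,0,1)
    m=(m>.5).astype(np.uint8); m=cv2.morphologyEx(cv2.copyMakeBorder(m,9,9,9,9,0),cv2.MORPH_CLOSE,np.ones((9,9)))[9:-9,9:-9]
    k,l,s,_=cv2.connectedComponentsWithStats(m); return (l==1+np.argmax(s[1:,4])).astype(float)
W={"top":(115,185,80,110),"side":(258,155,85,55)}
g=unproj("top",[[150,210],[160,265]],.015); print(g)
p0=[*(g.mean(0)[:2]),np.arctan2(*(g[0]-g[1])[[1,0]])]
for cs in(("top",),("side",),("top","side")):
    obs=[(n,W[n],nm(n,W[n])) for n in cs]
    p,e=fit(p0,lambda p:[pose(p[0],p[1],0,p[2],P) for P in NECK],obs,[.01,.01,.05]); print("neck",cs,p.round(4),round(e,1),[o[2].sum() for o in obs])
# foam: corner fit via plate, top
def pm(n,w):
    c=crop(n,w); m=np.clip((c.mean(2)-45)/45,0,1); m=(m>.5).astype(np.uint8); m=cv2.morphologyEx(m,cv2.MORPH_CLOSE,np.ones((5,5)));k,l,s,_=cv2.connectedComponentsWithStats(m); return (l==1+np.argmax(s[1:,4])).astype(float)
WP={"top":(308,143,60,60),"side":(352,238,60,50)}
BR=[box(-.0575,.0575,-.0575,.0575,.050,.054)]+[cyl(a,b,.011,0,.066) for a,b in((-.04,-.028),(-.007,.007),(.028,.04))]+[box(.012,.016,-.04,.04,.054,.07)]
g=unproj("top",[[338,173]],.054)[0]; print(g)
for cs in(("top",),("side",),("top","side")):
    obs=[(n,WP[n],pm(n,WP[n])) for n in cs]
    p,e=fit([g[0],g[1],-.06],lambda p:[pose(p[0],p[1],0,p[2],P) for P in BR],obs,[.01,.01,.05]); print("plate",cs,p.round(4),round(e,1),[o[2].sum() for o in obs])
# plate corners check
c=np.array([[480,43],[711,57],[698,286],[468,268]])
u=unproj("top",np.c_[300+(c[:,0]-400)/5-.4,140+c[:,1]/5-.4],.054); print(u.mean(0),np.arctan2(*(u[0]-u[3])[[1,0]]),np.arctan2(*(u[1]-u[2])[[1,0]]),np.arctan2(-(u[0]-u[1])[0],(u[0]-u[1])[1]))
# foam corners edge: overlay
o=I["top"].copy()
E
python3 f0.py
```

```text
[[0.53089755 0.37713131 0.015     ]
 [0.39500107 0.34539617 0.015     ]]
neck ('top',) [0.4541 0.3645 0.3397] 124.7 [np.float64(1611.0)]
neck ('side',) [0.4517 0.363  0.3334] 107.4 [np.float64(623.0)]
neck ('top', 'side') [0.4534 0.3643 0.3376] 235.2 [np.float64(1611.0), np.float64(623.0)]
[ 0.62249703 -0.08321859  0.054     ]
plate ('top',) [ 0.6248 -0.0818 -0.0505] 34.9 [np.float64(2145.0)]
plate ('side',) [ 0.6215 -0.0796 -0.049 ] 255.6 [np.float64(1610.0)]
plate ('top', 'side') [ 0.6242 -0.0814 -0.0523] 313.0 [np.float64(2145.0), np.float64(1610.0)]
[ 0.62454393 -0.08186735  0.054     ] -0.03867834776987598 -0.05356368562816636 -0.04560326142062384
```

Emit:
apply_moves --increments '[[[0.029,-0.027,0],[0,0,0.016]],[[0.058,-0.055,0],[0,0,0.032]],[[0.087,-0.082,0],[0,0,0.048]],[[0.116,-0.11,0],[0,0,0.064]],[[0.145,-0.137,0],[0,0,0.078]]]' --fingers 0

```text
time: 1.72
position: [0.3098, -0.3404, 0.2313]
tcp_rot: [0.986, 0.167, 0.0, 0.0]
ft_force: [0.1, -0.3, 0.7]
opening: 1.008
```

```bash
cat > st.py <<'E'
import sys,numpy as np
from bench import robot
from scipy.spatial.transform import Rotation as R
def st(): 
    o=robot.get_obs(); m=R.from_quat(o["tcp_rot"]).as_matrix(); return o,m,np.arctan2(m[1,0],m[0,0])
def goto(x,y,z,yaw):
    o,m,th=st(); d=m.T@(np.array([x,y,z])-o["position"]); print("t",round(o["time"],2),"pos",o["position"].round(4),"yaw",round(th,4),"tilt",m[:,2].round(4),"F",o["ft_force"].round(1),"open",round(o["opening"],3),"| shift",d.round(4),"turn",round(-(yaw-th),4))
if __name__=="__main__": goto(*map(float,sys.argv[1:5]))
E
python3 st.py .453 .364 .12 .338
cat > foam.py <<'E'
from fit import *
I=cv2.cvtColor(cv2.imread("pics/top0.png"),cv2.COLOR_BGR2GRAY).astype(float); 
# refine: R-B based wood/foam boundary on right/left/top edges by sampling normals
B=cv2.imread("pics/top0.png").astype(float); sat=cv2.GaussianBlur(B[...,2]-B[...,0],(0,0),.6)
def edge(p):
    pts=[]
    for s,(a,b,n) in {"+x":([.15,-.22],[.15,.22],[1,0]),"-x":([-.15,-.22],[-.15,.22],[-1,0]),"+y":([-.13,.24],[.13,.24],[0,1]),"-y":([-.13,-.24],[.13,-.24],[0,-1])}.items():
        off=[]
        for k in np.linspace(0,1,40):
            c=np.array(a)*(1-k)+np.array(b)*k; ts=np.linspace(-.012,.012,25)
            q=proj("top",pose(p[0],p[1],0,p[2],np.array([[*(c+np.array(n)*t),.003] for t in ts])))
            v=cv2.remap(sat.astype(np.float32),q[:,0].astype(np.float32),q[:,1].astype(np.float32),cv2.INTER_LINEAR).ravel()
            g=np.diff(v); i=np.argmax(g); off.append((ts[i]+ts[i+1])/2)
        off=np.array(off); k=np.linspace(-.5,.5,40); med=np.abs(off-np.median(off))<.004
        sl=np.polyfit(k[med],off[med],1); L=np.linalg.norm(np.array(a)-b); print(s,"off",sl[1].round(4),"slope",(sl[0]/L).round(4))
edge([.6245,-.0815,-.05])
E
python3 foam.py
```

```text
t 1.72 pos [ 0.3098 -0.3404  0.2313] yaw 0.3362 tilt [ 3.e-04  0.e+00 -1.e+00] F [ 0.1 -0.3  0.7] open 1.008 | shift [ 0.3675 -0.6178  0.1113] turn -0.0018
+x off 0.0014 slope -0.001
-x off 0.0002 slope -0.0004
+y off -0.0003 slope -0.0009
-y off 0.0006 slope -0.0047
```

Emit:
apply_moves --increments '[[[0.02,-0.034,0.004],[0,0,0]],[[0.04,-0.068,0.008],[0,0,0]],[[0.06,-0.102,0.012],[0,0,0]],[[0.08,-0.136,0.016],[0,0,0]],[[0.1,-0.17,0.02],[0,0,0]]]'

```text
time: 2.13
position: [0.3476, -0.1469, 0.2114]
tcp_rot: [0.986, 0.168, 0.0, 0.0]
ft_force: [1.9, -0.5, 0.0]
opening: 1.002
```

Emit:
apply_moves --increments '[[[0.02,-0.034,0.004],[0,0,0]],[[0.04,-0.068,0.008],[0,0,0]],[[0.06,-0.102,0.012],[0,0,0]],[[0.08,-0.136,0.016],[0,0,0]],[[0.1,-0.17,0.02],[0,0,0]]]'

```text
time: 2.55
position: [0.3857, 0.0469, 0.1916]
tcp_rot: [0.986, 0.168, 0.001, 0.0]
ft_force: [0.8, -0.5, -0.2]
opening: 1.002
```

Emit:
apply_moves --increments '[[[0.02,-0.034,0.004],[0,0,0]],[[0.04,-0.068,0.008],[0,0,0]],[[0.06,-0.102,0.012],[0,0,0]],[[0.08,-0.136,0.016],[0,0,0]],[[0.1,-0.17,0.02],[0,0,0]]]'

```text
time: 2.97
position: [0.4236, 0.2408, 0.1713]
tcp_rot: [0.986, 0.168, 0.0, 0.0]
ft_force: [0.4, -0.8, 0.9]
opening: 0.996
```

```bash
python3 st.py .453 .364 .10 .338
```

```text
t 2.97 pos [0.4236 0.2408 0.1713] yaw 0.3385 tilt [ 9.e-04  1.e-04 -1.e+00] F [ 0.4 -0.8  0.9] open 0.996 | shift [ 0.0686 -0.1065  0.0714] turn 0.0005
```

Emit:
apply_moves --increments '[[[0.017,-0.026,0.018],[0,0,0]],[[0.034,-0.052,0.036],[0,0,0]],[[0.051,-0.078,0.054],[0,0,0]],[[0.066,-0.102,0.071],[0,0,0]],[[0.066,-0.102,0.071],[0,0,0]]]'

```text
time: 3.38
position: [0.4504, 0.3596, 0.0959]
tcp_rot: [0.985, 0.17, -0.003, 0.0]
ft_force: [-0.1, -0.5, -0.0]
opening: 0.999
```

Run:
```python
from bench import cams
import cv2,numpy as np
from st import *
t=cams.grab_frame("top")[:,:,::-1]; s=cams.grab_frame("side")[:,:,::-1]
cv2.imwrite("pics/top1.png",t);cv2.imwrite("pics/side1.png",s)
def c(i,x,y,w,h,k): return cv2.resize(i[y:y+h,x:x+w],(w*k,h*k),interpolation=cv2.INTER_CUBIC)
cv2.imwrite("pics/c1.png",np.hstack([c(t,105,180,100,120,4),c(s,250,130,100,120,4)]))
goto(.453,.364,.001,.338)
```

```text
t 3.48 pos [0.4511 0.3568 0.0989] yaw 0.3397 tilt [-0.0025 -0.0018 -1.    ] F [ 0.9 -0.4  0.1] open 1.001 | shift [ 0.0044 -0.0062  0.0979] turn 0.0017
```

View pics/c1.png

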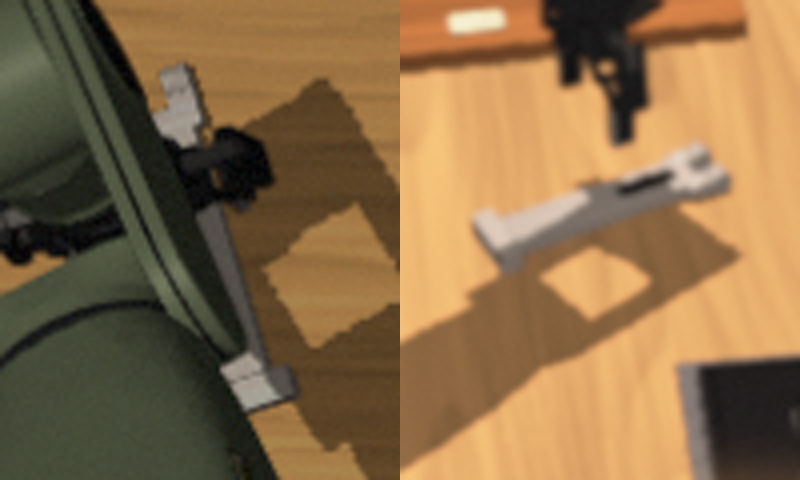

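The fingers straddle the bar (crop 215,170 in the top half). In the side half they stand above the bar's middle, so I can go down.

Emit:
apply_moves --increments '[[[0.004,-0.006,0.025],[0,0,0]],[[0.004,-0.006,0.05],[0,0,0]],[[0.004,-0.006,0.075],[0,0,0]],[[0.004,-0.006,0.09],[0,0,0]],[[0.004,-0.006,0.096],[0,0,0]]]'

```text
time: 3.9
position: [0.4526, 0.3614, 0.0029]
tcp_rot: [0.986, 0.167, -0.002, 0.001]
ft_force: [0.2, -0.9, -0.3]
opening: 1.002
```

```bash
python3 st.py .453 .364 .001 .338
```

```text
t 3.9 pos [0.4526 0.3614 0.0029] yaw 0.3364 tilt [-0.0029 -0.0021 -1.    ] F [ 0.2 -0.9 -0.3] open 1.002 | shift [ 0.0013 -0.0023  0.0019] turn -0.0016
```

Emit:
apply_moves --increments '[[[0,-0.002,0.001],[0,0,0]],[[0,-0.002,0.001],[0,0,0]],[[0,-0.002,0.001],[0,0,0]],[[0,-0.002,0.001],[0,0,0]],[[0,-0.002,0.001],[0,0,0]]]'

```text
time: 4.32
position: [0.4542, 0.366, 0.0048]
tcp_rot: [0.986, 0.168, 0.001, -0.0]
ft_force: [0.7, -0.1, 1.0]
opening: 1.003
```

Emit:
apply_moves --increments '[[[0,0,0],[0,0,0]],[[0,0,0],[0,0,0]],[[0,0,0],[0,0,0]],[[0,0,0],[0,0,0]],[[0,0,0],[0,0,0]]]' --fingers 255

```text
time: 4.73
position: [0.4535, 0.3657, 0.0038]
tcp_rot: [0.986, 0.168, 0.0, -0.0]
ft_force: [-0.2, 0.1, 3.0]
opening: 0.451
```

Emit:
apply_moves --increments '[[[0,0,0],[0,0,0]],[[0,0,0],[0,0,0]],[[0,0,0],[0,0,0]],[[0,0,0],[0,0,0]],[[0,0,0],[0,0,0]]]'

```text
time: 5.15
position: [0.4535, 0.3657, 0.0038]
tcp_rot: [0.986, 0.168, 0.0, -0.0]
ft_force: [0.5, -0.5, 4.1]
opening: 0.452
```

```bash
python3 st.py .453 .364 .001 .338
```

```text
t 5.15 pos [0.4535 0.3657 0.0038] yaw 0.3378 tilt [ 8.e-04  4.e-04 -1.e+00] F [ 0.5 -0.5  4.1] open 0.452 | shift [-0.0011  0.0014  0.0028] turn -0.0002
```

Emit:
apply_moves --increments '[[[0,0,-0.005],[0,0,0]],[[0,0,-0.018],[0,0,0]],[[0,0,-0.038],[0,0,0]],[[0,0,-0.058],[0,0,0]],[[0,0,-0.075],[0,0,0]]]'

```text
time: 5.57
position: [0.4524, 0.3651, 0.0789]
tcp_rot: [0.986, 0.168, -0.001, 0.0]
ft_force: [1.4, 0.0, -4.5]
opening: 0.449
```

Emit:
apply_moves --increments '[[[0,0,-0.015],[0,0,0]],[[0,0,-0.03],[0,0,0]],[[0,0,-0.042],[0,0,0]],[[0,0,-0.05],[0,0,0]],[[0,0,-0.05],[0,0,0]]]'

```text
time: 5.98
position: [0.4541, 0.3661, 0.1303]
tcp_rot: [0.986, 0.168, 0.002, -0.001]
ft_force: [0.8, 0.6, -3.9]
opening: 0.451
```

```bash
python3 st.py .52 -.077 .13 -.05
```

```text
t 5.98 pos [0.4541 0.3661 0.1303] yaw 0.3378 tilt [ 0.003   0.0018 -1.    ] F [ 0.8  0.6 -3.9] open 0.451 | shift [-8.470e-02  4.399e-01 -3.000e-04] turn 0.3878
```

Emit:
apply_moves --increments '[[[-0.003,0.015,0],[0,0,0.013]],[[-0.008,0.042,0],[0,0,0.037]],[[-0.014,0.075,0],[0,0,0.066]],[[-0.021,0.11,0],[0,0,0.097]],[[-0.028,0.147,0],[0,0,0.129]]]'

```text
time: 6.4
position: [0.4741, 0.2157, 0.1268]
tcp_rot: [0.995, 0.104, -0.001, 0.0]
ft_force: [0.4, -0.5, -3.1]
opening: 0.451
```

Emit:
apply_moves --increments '[[[-0.002,0.032,0],[0,0,0.027]],[[-0.004,0.062,0],[0,0,0.053]],[[-0.006,0.092,0],[0,0,0.079]],[[-0.007,0.121,0],[0,0,0.104]],[[-0.009,0.149,0],[0,0,0.129]]]'

```text
time: 6.82
position: [0.4963, 0.0677, 0.127]
tcp_rot: [0.999, 0.039, -0.001, 0.0]
ft_force: [0.9, 0.8, -3.9]
opening: 0.448
```

Emit:
apply_moves --increments '[[[0.002,0.028,0],[0,0,0.027]],[[0.004,0.056,0],[0,0,0.053]],[[0.006,0.084,0],[0,0,0.079]],[[0.008,0.11,0],[0,0,0.104]],[[0.009,0.13,0],[0,0,0.129]]]'

```text
time: 7.23
position: [0.5157, -0.0615, 0.127]
tcp_rot: [1.0, -0.026, -0.001, 0.0]
ft_force: [1.2, -0.0, -3.5]
opening: 0.445
```

```bash
python3 st.py .52 -.077 .13 -.05
```

```text
t 7.23 pos [ 0.5157 -0.0615  0.127 ] yaw -0.0523 tilt [-2.4e-03 -2.0e-04 -1.0e+00] F [ 1.2 -0.  -3.5] open 0.445 | shift [ 0.0051  0.0153 -0.003 ] turn -0.0023
```

Emit:
apply_moves --increments '[[[0.002,0.008,0],[0,0,0]],[[0.004,0.014,0],[0,0,0]],[[0.004,0.016,0],[0,0,0]],[[0.004,0.016,0],[0,0,0]],[[0.004,0.016,0],[0,0,0]]]'

```text
time: 7.65
position: [0.5195, -0.0742, 0.1278]
tcp_rot: [1.0, -0.024, -0.001, -0.0]
ft_force: [0.1, 0.7, -4.5]
opening: 0.45
```

Run:
```python
from bench import cams
import cv2,numpy as np
from st import *
goto(.52,-.077,.127,-.05)
t=cams.grab_frame("top")[:,:,::-1]; s=cams.grab_frame("side")[:,:,::-1]
cv2.imwrite("pics/top2.png",t);cv2.imwrite("pics/side2.png",s)
def c(i,x,y,w,h,k): return cv2.resize(i[y:y+h,x:x+w],(w*k,h*k),interpolation=cv2.INTER_CUBIC)
cv2.imwrite("pics/c2.png",np.hstack([c(t,295,130,80,120,5),c(s,300,205,120,180,5)[:600,:400]]) if 0 else np.hstack([c(t,295,130,80,100,5),c(s,330,200,80,100,5)]))
```

```text
t 7.65 pos [ 0.5195 -0.0742  0.1278] yaw -0.0482 tilt [-1.1e-03  9.0e-04 -1.0e+00] F [ 0.1  0.7 -4.5] open 0.45 | shift [0.0006 0.0028 0.0008] turn 0.0018
```

View pics/c2.png

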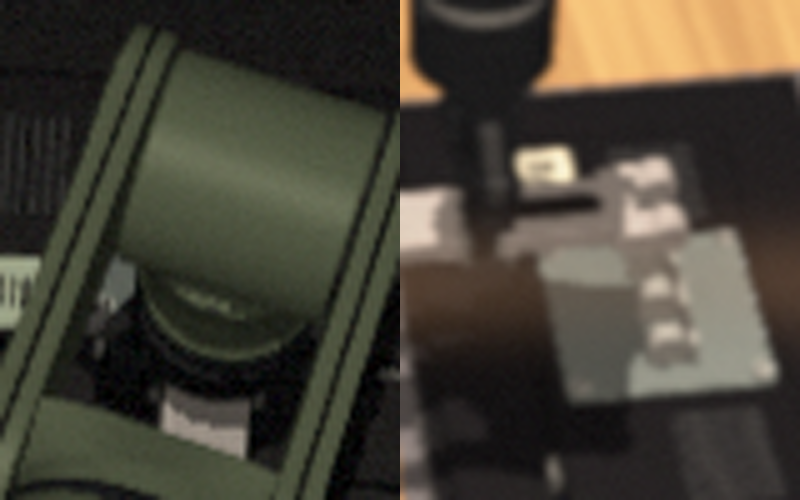

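```bash
cat > ov.py <<'E'
from fit import *
BR=[cyl(a,b,.011,0,.066) for a,b in((-.04,-.028),(-.007,.007),(.028,.04))]+[box(.012,.016,-.04,.04,.054,.07),box(-.0575,.0575,-.0575,.0575,.0539,.054)]
def overlay(n,img,out,win,neck,br,k=8):
    x,y,w,h=win; im=cv2.resize(cv2.imread(img)[y:y+h,x:x+w],(w*k,h*k),interpolation=cv2.INTER_CUBIC)
    im=np.clip(im*1.3,0,255).astype(np.uint8)
    for ps,parts,col in((neck,NECK,(0,255,255)),(br,BR,(0,255,0))):
        for P in parts:
            q=((proj(n,pose(*ps,P))-[x-.5,y-.5])*k*16).astype(np.int32)
            cv2.polylines(im,[cv2.convexHull(q)],True,col,1,shift=4)
    cv2.imwrite(out,im)
E
python3 - <<'E'
from ov import *
th=-.0482
overlay("side","pics/side2.png","pics/o2.png",(325,220,100,70),(.5195,-.0742,.124,th),(.625,-.082,0,-.05))
E
```

```text
(no output)
```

View pics/o2.png

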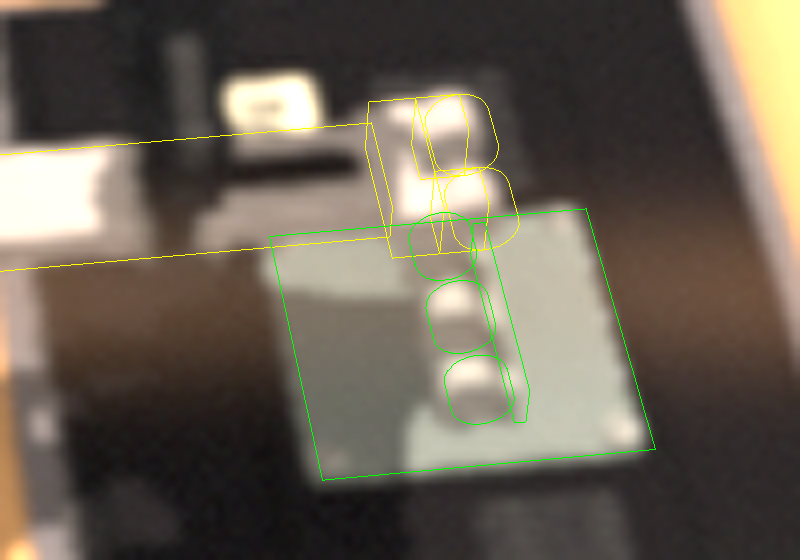

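```bash
cat > al.py <<'E'
from ov import *
def align(n,img,parts,win,mask=None,R=3):
    """2-D pixel shift that puts the model silhouette best on the picture's gradient (inside brighter)"""
    x,y,w,h=win; k=4
    g=cv2.cvtColor(cv2.imread(img),cv2.COLOR_BGR2GRAY)[y:y+h,x:x+w].astype(np.float32)
    g=np.log(g+12); g=cv2.resize(g,(w*k,h*k),interpolation=cv2.INTER_CUBIC)
    r=render(n,parts,win).astype(np.float32); r=cv2.GaussianBlur(cv2.resize(r,(w*k,h*k),interpolation=cv2.INTER_CUBIC),(0,0),.8*k)
    def gr(i): return np.dstack([cv2.Sobel(i,cv2.CV_32F,1,0,ksize=5),cv2.Sobel(i,cv2.CV_32F,0,1,ksize=5)])
    g=gr(cv2.GaussianBlur(g,(0,0),.5*k)); m=np.linalg.norm(g,axis=2,keepdims=True); g=g/(m+np.percentile(m,85))
    r=gr(r)
    if mask is not None: r*=mask(k)[...,None]
    p=R*k; A=sum(cv2.matchTemplate(g[...,c].copy(),r[p:-p,p:-p,c].copy(),cv2.TM_CCORR) for c in(0,1))
    j=np.unravel_index(A.argmax(),A.shape); return (np.array([j[1],j[0]])-p)/k, A.max()/np.abs(r).sum()
E
cat > a2.py <<'E'
from al import *
W=(330,215,95,75)
br=[pose(.625,-.082,0,-.05,P) for P in BR]
print("plate side0",align("side","pics/side0.png",br[4:],W),"web+knuckles",align("side","pics/side0.png",br[:3],W))
print("plate top0",align("top","pics/top0.png",br[4:],(300,135,75,75)),"kn",align("top","pics/top0.png",br[:4],(300,135,75,75)))
ne=[pose(.5195,-.0742,.124,-.0482,P) for P in NECK[2:]]
print("neck end side2",align("side","pics/side2.png",ne,W))
nk=[pose(.4538,.3644,0,.338,P) for P in NECK]
print("neck0 top",align("top","pics/top0.png",nk,(110,180,90,115)),"side",align("side","pics/side0.png",nk,(255,150,90,65)))
for n in("top","side"):
    P=proj(n,np.array([[.62,-.08,.066],[.63,-.08,.066],[.62,-.07,.066],[.62,-.08,.076]])); print(n,"px per 10mm x,y,z",(P[1:]-P[0]).round(2).tolist())
E
python3 a2.py
```

```text
plate side0 (array([-1.25,  0.  ]), np.float32(0.49076205)) web+knuckles (array([ 1.25, -3.  ]), np.float32(0.10250051))
plate top0 (array([-0.25,  0.25]), np.float32(0.52611667)) kn (array([ 0. , -1.5]), np.float32(0.18415815))
neck end side2 (array([-1.25, -0.25]), np.float32(0.23579906))
neck0 top (array([-1.5, -0.5]), np.float32(0.22082104)) side (array([-0.25, -3.  ]), np.float32(0.23720048))
top px per 10mm x,y,z [[0.03, -4.0], [-4.13, -0.07], [0.22, -1.15]]
side px per 10mm x,y,z [[3.51, -0.45], [-0.83, -2.6], [0.25, -2.46]]
```

The side view gives the same pixel shift for the plate (-1.25, 0) and the neck end (-1.25, -0.25). That makes it a common camera bias, and the neck's position relative to the bracket is as modelled. I'll lower it to just above the knuckles.

Emit:
apply_moves --increments '[[[0,0.002,0.008],[0,0,0]],[[0,0.002,0.018],[0,0,0]],[[0,0.002,0.028],[0,0,0]],[[0,0.002,0.036],[0,0,0]],[[0,0.002,0.041],[0,0,0]]]'

```text
time: 8.17
position: [0.5185, -0.0766, 0.085]
tcp_rot: [1.0, -0.025, -0.002, -0.001]
ft_force: [0.5, 0.6, -4.7]
opening: 0.449
```

Emit:
apply_moves --increments '[[[0,0,0],[0,0,0]],[[0,0,0],[0,0,0]],[[0,0,0],[0,0,0]],[[0,0,0],[0,0,0]],[[0,0,0],[0,0,0]]]'

```text
time: 8.58
position: [0.5206, -0.0774, 0.0879]
tcp_rot: [1.0, -0.025, 0.001, 0.0]
ft_force: [0.1, 0.5, -4.5]
opening: 0.452
```

Run:
```python
from bench import cams
from st import *
goto(.5201,-.0768,.0588,-.05)
o,m,th=st(); p=o["position"]
cams.grab_frame("top")
t=cams.grab_frame("side")[:,:,::-1]
from al import *
cv2.imwrite("pics/side3.png",t)
ps=(p[0],p[1],p[2]-.0038,th)
print(align("side","pics/side3.png",[pose(*ps,P) for P in NECK[2:]],(330,215,95,75)))
import ov
# both models shifted by the common bias for viewing
q=cv2.warpAffine(cv2.imread("pics/side3.png"),np.float32([[1,0,1.25],[0,1,0]]),(640,480)); cv2.imwrite("pics/side3s.png",q)
overlay("side","pics/side3s.png","pics/o3.png",(345,230,80,60),ps,(.625,-.082,0,-.05),10)
goto(.5201,-.0768,.0588,-.05)
```

```text
t 8.58 pos [ 0.5206 -0.0774  0.0879] yaw -0.0493 tilt [ 1.3e-03 -4.0e-04 -1.0e+00] F [ 0.1  0.5 -4.5] open 0.452 | shift [-0.0005 -0.0006  0.0291] turn 0.0007
(array([-1. , -0.5]), np.float32(0.18890594))
t 8.68 pos [ 0.5204 -0.0773  0.0878] yaw -0.0492 tilt [ 1.e-03 -3.e-04 -1.e+00] F [ 0.1  0.2 -3.5] open 0.449 | shift [-0.0003 -0.0005  0.029 ] turn 0.0008
```

View pics/o3.png

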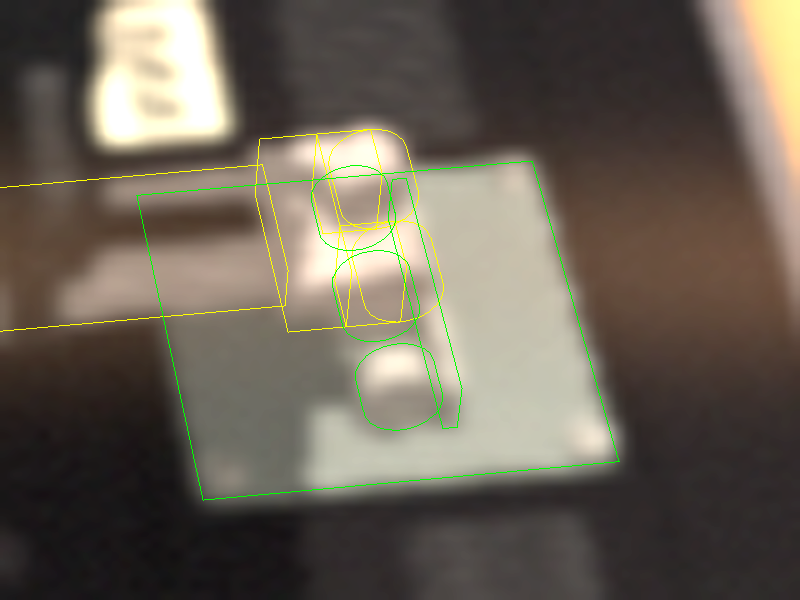

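Both outlines fit, with the neck above the gaps (crop 370,230) to within about 1 mm. I'll insert gently with a slight -x bias to stay off the web.

Emit:
apply_moves --increments '[[[-0.001,0,0.002],[0,0,0]],[[-0.001,0,0.004],[0,0,0]],[[-0.001,0,0.006],[0,0,0]],[[-0.001,0,0.008],[0,0,0]],[[-0.001,0,0.01],[0,0,0]]]'

```text
time: 9.1
position: [0.5189, -0.0771, 0.0769]
tcp_rot: [1.0, -0.025, -0.0, -0.0]
ft_force: [-0.2, -0.2, -4.0]
opening: 0.45
```

Emit:
apply_moves --increments '[[[0,0,0.001],[0,0,0]],[[0,0,0.002],[0,0,0]],[[0,0,0.003],[0,0,0]],[[0,0,0.004],[0,0,0]],[[0,0,0.004],[0,0,0]]]'

```text
time: 9.52
position: [0.5189, -0.0771, 0.0731]
tcp_rot: [1.0, -0.025, -0.0, -0.0]
ft_force: [0.2, -0.5, -5.1]
opening: 0.45
```

```bash
python3 st.py .5201 -.0768 .0588 -.05; python3 -c "
from bench import robot;print(robot.get_obs()['wrist_torque'])"
```

```text
t 9.52 pos [ 0.5189 -0.0771  0.0731] yaw -0.0491 tilt [-4.e-04  1.e-04 -1.e+00] F [ 0.2 -0.5 -5.1] open 0.45 | shift [ 0.0012 -0.0003  0.0143] turn 0.0009
[ 0.06587599 -0.04680636  0.03884678]
```

Emit:
apply_moves --increments '[[[0,0,0.001],[0,0,0]],[[0,0,0.002],[0,0,0]],[[0,0,0.003],[0,0,0]],[[0,0,0.004],[0,0,0]],[[0,0,0.005],[0,0,0]]]'

```text
time: 9.93
position: [0.519, -0.0771, 0.0682]
tcp_rot: [1.0, -0.025, 0.0, 0.0]
ft_force: [0.1, -0.1, -4.8]
opening: 0.451
```

Emit:
apply_moves --increments '[[[0,0,0.001],[0,0,0]],[[0,0,0.002],[0,0,0]],[[0,0,0.003],[0,0,0]],[[0,0,0.004],[0,0,0]],[[0,0,0.005],[0,0,0]]]'

```text
time: 10.35
position: [0.519, -0.0771, 0.0632]
tcp_rot: [1.0, -0.025, -0.0, -0.0]
ft_force: [0.7, 0.1, -4.0]
opening: 0.453
```

Emit:
apply_moves --increments '[[[0,0,0.001],[0,0,0]],[[0,0,0.001],[0,0,0]],[[0,0,0.002],[0,0,0]],[[0,0,0.003],[0,0,0]],[[0,0,0.003],[0,0,0]]]'

```text
time: 10.77
position: [0.5188, -0.0771, 0.0601]
tcp_rot: [1.0, -0.025, -0.0, -0.0]
ft_force: [0.3, 0.2, -3.8]
opening: 0.449
```

```bash
python3 st.py .5201 -.0768 .0588 -.05; python3 -c "
from bench import robot;print(robot.get_obs()['wrist_torque'])"
```

```text
t 10.77 pos [ 0.5188 -0.0771  0.0601] yaw -0.0491 tilt [-3.e-04  1.e-04 -1.e+00] F [ 0.3  0.2 -3.8] open 0.449 | shift [ 0.0012 -0.0004  0.0013] turn 0.0009
[ 0.00857633  0.02089283 -0.02744304]
```

Emit:
apply_moves --increments '[[[0,0,0.0005],[0,0,0]],[[0,0,0.001],[0,0,0]],[[0,0,0.0013],[0,0,0]],[[0,0,0.0013],[0,0,0]],[[0,0,0.0013],[0,0,0]]]'

```text
time: 11.18
position: [0.519, -0.0771, 0.059]
tcp_rot: [1.0, -0.025, -0.0, -0.0]
ft_force: [-0.7, 0.2, -4.0]
opening: 0.448
```

Emit:
apply_moves --increments '[[[0,0,0.0002],[0,0,0]],[[0,0,0.0005],[0,0,0]],[[0,0,0.0005],[0,0,0]],[[0,0,0.0005],[0,0,0]],[[0,0,0.0005],[0,0,0]]]'

```text
time: 11.6
position: [0.519, -0.0771, 0.0585]
tcp_rot: [1.0, -0.025, -0.0, -0.0]
ft_force: [-0.7, -1.0, -4.4]
opening: 0.449
```

Emit:
apply_moves --increments '[[[0,0,0.0002],[0,0,0]],[[0,0,0.0005],[0,0,0]],[[0,0,0.0005],[0,0,0]],[[0,0,0.0005],[0,0,0]],[[0,0,0.0005],[0,0,0]]]'

```text
time: 12.02
position: [0.519, -0.0771, 0.058]
tcp_rot: [1.0, -0.025, -0.0, -0.0]
ft_force: [0.0, 0.9, -4.3]
opening: 0.449
```

Emit:
apply_moves --increments '[[[0,0,0.0002],[0,0,0]],[[0,0,0.0004],[0,0,0]],[[0,0,0.0004],[0,0,0]],[[0,0,0.0004],[0,0,0]],[[0,0,0.0004],[0,0,0]]]'

```text
time: 12.43
position: [0.519, -0.0771, 0.0576]
tcp_rot: [1.0, -0.025, 0.0, 0.0]
ft_force: [1.0, 0.6, -4.7]
opening: 0.449
```

Emit:
apply_moves --increments '[[[0,0,0.0002],[0,0,0]],[[0,0,0.0004],[0,0,0]],[[0,0,0.0004],[0,0,0]],[[0,0,0.0004],[0,0,0]],[[0,0,0.0004],[0,0,0]]]'

```text
time: 12.85
position: [0.519, -0.0772, 0.0573]
tcp_rot: [1.0, -0.025, 0.0, 0.0]
ft_force: [-1.0, -0.1, -3.2]
opening: 0.449
```

Emit:
apply_moves --increments '[[[0,0,0.0002],[0,0,0]],[[0,0,0.0003],[0,0,0]],[[0,0,0.0003],[0,0,0]],[[0,0,0.0003],[0,0,0]],[[0,0,0.0003],[0,0,0]]]'

```text
time: 13.27
position: [0.519, -0.0771, 0.0569]
tcp_rot: [1.0, -0.025, -0.0, -0.0]
ft_force: [-0.1, 0.2, -2.0]
opening: 0.451
```

```bash
python3 st.py .5201 -.0768 .0588 -.05; python3 -c "
from bench import robot;print(robot.get_obs()['wrist_torque'])"
```

```text
t 13.27 pos [ 0.519  -0.0771  0.0569] yaw -0.0492 tilt [-0.  0. -1.] F [-0.1  0.2 -2. ] open 0.451 | shift [ 0.0011 -0.0004 -0.0019] turn 0.0008
[ 0.00241539 -0.07501074 -0.01275738]
```

Emit:
apply_moves --increments '[[[0,0,0.0003],[0,0,0]],[[0,0,0.0003],[0,0,0]],[[0,0,0.0003],[0,0,0]],[[0,0,0.0003],[0,0,0]],[[0,0,0.0003],[0,0,0]]]'

```text
time: 13.68
position: [0.519, -0.0771, 0.0566]
tcp_rot: [1.0, -0.025, -0.0, 0.0]
ft_force: [-1.5, -0.6, -1.9]
opening: 0.45
```

The plate contact is felt at TCP z of about 0.0573 to 0.0566, so I'll back up to about 0.058. Next is a light touch towards the web.

Emit:
apply_moves --increments '[[[0,0,-0.0007],[0,0,0]],[[0,0,-0.0014],[0,0,0]],[[0.0004,0,-0.0014],[0,0,0]],[[0.0008,0,-0.0014],[0,0,0]],[[0.0008,0,-0.0014],[0,0,0]]]'

```text
time: 14.1
position: [0.5198, -0.0771, 0.0578]
tcp_rot: [1.0, -0.025, -0.0, -0.0]
ft_force: [0.0, 0.5, -4.5]
opening: 0.448
```

Emit:
apply_moves --increments '[[[0.0002,0,0],[0,0,0]],[[0.0004,0,0],[0,0,0]],[[0.0004,0,0],[0,0,0]],[[0.0004,0,0],[0,0,0]],[[0.0004,0,0],[0,0,0]]]'

```text
time: 14.52
position: [0.5202, -0.0772, 0.058]
tcp_rot: [1.0, -0.025, -0.0, -0.0]
ft_force: [-0.0, 0.3, -4.1]
opening: 0.451
```

Emit:
apply_moves --increments '[[[0.0002,0,0],[0,0,0]],[[0.0004,0,0],[0,0,0]],[[0.0004,0,0],[0,0,0]],[[0.0004,0,0],[0,0,0]],[[0.0004,0,0],[0,0,0]]]'

```text
time: 14.93
position: [0.5206, -0.0772, 0.058]
tcp_rot: [1.0, -0.025, 0.0, 0.0]
ft_force: [-0.8, 0.5, -3.9]
opening: 0.45
```

Emit:
apply_moves --increments '[[[0.0002,0,0],[0,0,0]],[[0.0004,0,0],[0,0,0]],[[0.0004,0,0],[0,0,0]],[[0.0004,0,0],[0,0,0]],[[0.0004,0,0],[0,0,0]]]'

```text
time: 15.35
position: [0.521, -0.0772, 0.058]
tcp_rot: [1.0, -0.025, -0.0, -0.0]
ft_force: [0.6, -0.3, -4.3]
opening: 0.447
```

Emit:
apply_moves --increments '[[[0.0002,0,0],[0,0,0]],[[0.0004,0,0],[0,0,0]],[[0.0004,0,0],[0,0,0]],[[0.0004,0,0],[0,0,0]],[[0.0004,0,0],[0,0,0]]]'

```text
time: 15.77
position: [0.5214, -0.0773, 0.058]
tcp_rot: [1.0, -0.025, -0.0, -0.0]
ft_force: [0.2, -0.5, -4.0]
opening: 0.449
```

Emit:
apply_moves --increments '[[[0.0002,0,0],[0,0,0]],[[0.0004,0,0],[0,0,0]],[[0.0004,0,0],[0,0,0]],[[0.0004,0,0],[0,0,0]],[[0.0004,0,0],[0,0,0]]]'

```text
time: 16.18
position: [0.5218, -0.0773, 0.058]
tcp_rot: [1.0, -0.025, -0.0, -0.0]
ft_force: [0.2, 0.1, -4.6]
opening: 0.451
```

Emit:
apply_moves --increments '[[[0.0002,0,0],[0,0,0]],[[0.0004,0,0],[0,0,0]],[[0.0004,0,0],[0,0,0]],[[0.0004,0,0],[0,0,0]],[[0.0004,0,0],[0,0,0]]]'

```text
time: 16.6
position: [0.5222, -0.0773, 0.058]
tcp_rot: [1.0, -0.025, -0.0, -0.0]
ft_force: [-0.5, 0.3, -3.5]
opening: 0.451
```

Emit:
apply_moves --increments '[[[0.0002,0,0],[0,0,0]],[[0.0004,0,0],[0,0,0]],[[0.0004,0,0],[0,0,0]],[[0.0004,0,0],[0,0,0]],[[0.0004,0,0],[0,0,0]]]'

```text
time: 17.02
position: [0.5223, -0.0773, 0.0579]
tcp_rot: [1.0, -0.025, -0.0, -0.0]
ft_force: [-0.5, -0.7, -4.4]
opening: 0.449
```

Emit:
apply_moves --increments '[[[0.0002,0,0],[0,0,0]],[[0.0004,0,0],[0,0,0]],[[0.0004,0,0],[0,0,0]],[[0.0004,0,0],[0,0,0]],[[0.0004,0,0],[0,0,0]]]'

```text
time: 17.43
position: [0.5224, -0.0772, 0.0577]
tcp_rot: [1.0, -0.025, -0.001, -0.0]
ft_force: [-3.5, -0.1, -3.6]
opening: 0.45
```

The web touches at TCP x of about 0.5222, so I'll back off 1 mm to 0.5212. Then I'll check the side play by moving 1.2 mm each way.

Emit:
apply_moves --increments '[[[-0.0009,0,0],[0,0,0]],[[-0.0018,0,0],[0,0,0]],[[-0.0018,0.0006,0],[0,0,0]],[[-0.0018,0.0012,0],[0,0,0]],[[-0.0018,0.0012,0],[0,0,0]]]'

```text
time: 17.85
position: [0.5218, -0.0787, 0.0583]
tcp_rot: [1.0, -0.025, 0.001, 0.0]
ft_force: [0.5, 0.1, -4.2]
opening: 0.453
```

Emit:
apply_moves --increments '[[[0,-0.0006,0],[0,0,0]],[[0,-0.0012,0],[0,0,0]],[[0,-0.0018,0],[0,0,0]],[[0,-0.0024,0],[0,0,0]],[[0,-0.0024,0],[0,0,0]]]'

```text
time: 18.27
position: [0.5212, -0.0759, 0.0579]
tcp_rot: [1.0, -0.025, -0.0, -0.0]
ft_force: [0.2, 0.5, -4.0]
opening: 0.452
```

There is no side contact over ±1.2 mm. I'll return to the centre, settle and check with a picture.

Emit:
apply_moves --increments '[[[0,0.0006,0],[0,0,0]],[[0,0.0012,0],[0,0,0]],[[0,0.0012,0],[0,0,0]],[[0,0.0012,0],[0,0,0]],[[0,0.0012,0],[0,0,0]]]'

```text
time: 18.68
position: [0.5212, -0.0773, 0.058]
tcp_rot: [1.0, -0.025, 0.0, -0.0]
ft_force: [-0.4, 0.0, -4.1]
opening: 0.45
```

Emit:
apply_moves --increments '[[[0,0,0],[0,0,0]],[[0,0,0],[0,0,0]],[[0,0,0],[0,0,0]],[[0,0,0],[0,0,0]],[[0,0,0],[0,0,0]]]'

```text
time: 19.1
position: [0.5212, -0.0772, 0.058]
tcp_rot: [1.0, -0.025, 0.0, 0.0]
ft_force: [-0.3, 0.2, -4.3]
opening: 0.448
```

Run:
```python
from bench import cams
from st import *
from al import *
goto(.5212,-.077,.0582,-.05)
cv2.imwrite("pics/side4.png",cams.grab_frame("side")[:,:,::-1])
q=cv2.warpAffine(cv2.imread("pics/side4.png"),np.float32([[1,0,1.25],[0,1,0]]),(640,480)); cv2.imwrite("pics/side4s.png",q)
o,m,th=st(); p=o["position"]; W=(330,215,95,75)
print(align("side","pics/side4.png",[pose(p[0],p[1],.055,th,P) for P in NECK[2:]],W))
x,y,w,h=345,230,80,60
a=cv2.resize(cv2.imread("pics/side4s.png")[y:y+h,x:x+w],(400,300),interpolation=cv2.INTER_CUBIC)
overlay("side","pics/side4s.png","pics/o4.png",(x,y,w,h),(p[0],p[1],.055,th),(.6260,-.082,0,-.05),10)
b=cv2.resize(cv2.imread("pics/o4.png"),(400,300)); 
f=cv2.resize(cv2.imread("pics/side4.png")[140:440,220:620],(400,300)); cv2.imwrite("pics/o4c.png",np.vstack([np.hstack([a,b]),np.hstack([f,f*0])]))
goto(.5212,-.077,.0582,-.05)
print(robot.get_obs()["wrist_torque"],robot.get_obs()["joint_velocities"].round(4))
```

```text
t 19.1 pos [ 0.5212 -0.0772  0.058 ] yaw -0.0492 tilt [ 0. -0. -1.] F [-0.3  0.2 -4.3] open 0.448 | shift [-0.     -0.0002 -0.0002] turn 0.0008
(array([ 1., -3.]), np.float32(0.19643304))
t 19.15 pos [ 0.5212 -0.0772  0.058 ] yaw -0.0492 tilt [-0. -0. -1.] F [ 0.  -0.3 -3.5] open 0.449 | shift [ 0.     -0.0002 -0.0002] turn 0.0008
[-0.00826579 -0.00608621 -0.02413892] [-0.0012 -0.     -0.0002 -0.0004  0.0001  0.0003]
```

View pics/o4c.png

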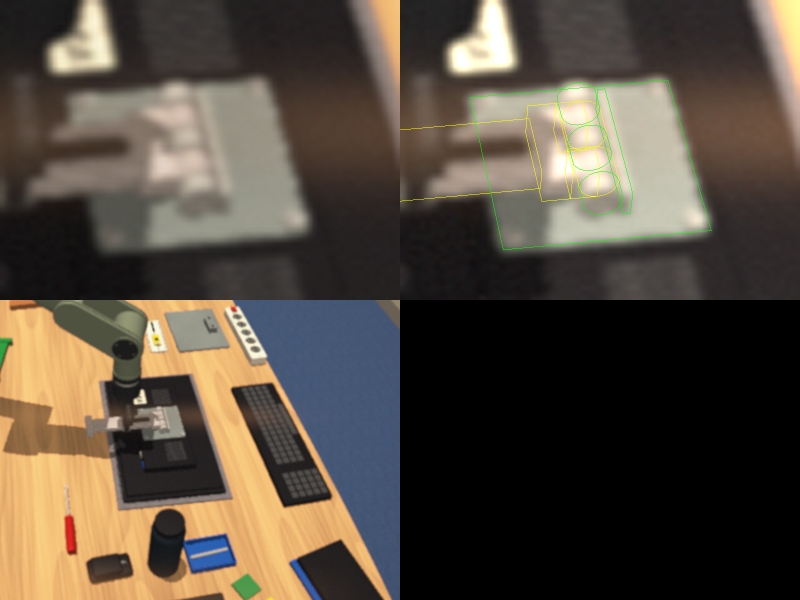

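The picture shows the five knuckles interleaved in one row in front of the web, and the outlines agree. The neck runs out level over the bottom edge, the bystanders are in place, and the wrist carries only the neck's weight, so I'll hand in.

```bash
python3 -c "
from bench import robot;print(robot.close_job())"
```

```text
the job is handed in; nothing more can be done
None
```

The aluminium neck's two knuckles are down between the bracket's three, and the arm is still gripping it there. I handed the job in at 19.2 s of the 38 s allowed.

- **Picking the part:** I took the silver neck, not the green look-alike, by its bar near the middle. I turned it to the monitor's heading and lowered it with no contact on the way down.
- **Finding the centre:** I touched the plate lightly and backed up about 1 mm, then touched the web (about 3.5 N) and backed off 1 mm. Moving 1.2 mm to either side met nothing.
- **Last checks that agreed:** The wrist felt only the neck's weight (about 4 N) with no side force, the tool was not tilted, and the arm was still. The side picture showed all five knuckles in one row and the bystanders in view unmoved.
- **Checks that disagreed:**
  - The web touch put the hinge axis about 1 mm farther in +x than the camera estimate; I went with the touch.
  - The automatic image alignment gave no usable result on the final picture, so I judged that fit by eye and by touch.
  - The top camera's view was blocked by the arm.
- **Remaining uncertainty:** The height should be right to about 0.3 to 0.5 mm. I had no way to look straight through the holes.

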